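# Close the bench caliper on a bushing until its dial registers

## Robot

A 6-joint arm with a two-finger parallel gripper is mounted at the origin on the work surface. World frame = base frame: x ahead of the robot, y to its left, z up, the work surface at z = 0. Lengths are in m, angles in rad, forces in N, time in s.
With the tool pointing down it reaches from about 0.3 to 0.775 m from the base axis. Payload 14.6 kg.
Tool frame: the origin (TCP) lies at the very end of the fingers, on their centre line; the grasp point (between the pads) lies 19 mm behind it; z points along the fingers, y is the direction in which the jaws open and shut (so a half turn about z gives the same grasp; the last joint's range is limited). The gripper opens to 85 mm and grips with 20 to 120 N. Pads are 22 mm wide; open, the fingers measure 114 mm over their backs; the gripper's body (76 mm by 85 mm) begins 54 mm behind the grasp point. The pads swing forward as they close: fully open they stand 13 mm farther back than shut.
Start: joints at [1.155, 0.3, 1.521, -0, 1.321, -0.067], TCP at [0.188, 0.517, 0.199] pointing down, gripper open.
Joint ranges: [-3.03, 3.03], [-0.79, 2.21], [0.23, 2.52], [-1.04, 4.18], [0, 3.07], [-2.55, 2.55]. Speed limits (rad/s): [2.22, 2.22, 2.57, 3.14, 3.14, 3.14].

## Interface

Orientations are given as a unit quaternion [w, x, y, z].
In Python, from plant import bot gives the robot as it stands. The module is installed in compiled form; this text tells all that it offers.
- The arm moves only by the tool carry_out, never from a script. Its argument "motion" is a list of rows, each a list of 7 numbers: the shift along the world's x, y, z in cm, then the turn, a rotation vector about the world's x, y, z in degrees, then the opening in per cent of the stroke, from 0 (shut) to 100 (fully open). A call has 1 to 5 rows; each row is the pose to reach, as a shift and turn from the pose commanded when the call began; what a row does not reach only later rows make up. A row lasts 1/10 s, in which the tool goes at most 50 mm and 8.59 degrees, less where a joint would pass 70% of its speed; a pose out of reach is approached as far as the arm can. A call with a gripper value outside its range is refused whole. The fingers move at their own pace and stop on an object; "squeeze" is the grip in N (left out, the last holds). Time passes only in rows, so rows that repeat a pose let the fingers close. It gives the time, the measured TCP pose, the force and the opening at its end, in the units of the state.
- bot.get_obs(): the state, without advancing time (a new reading comes with each control period).
- bot.camera(name): name is "scene" or "top" or "wrist"; returns (picture, depth): 420x560x3 uint8, red, green, blue; 420x560 float32, m along the optical axis (not along the pixel's ray), 0 where there is no reading.
- bot.camera_params(name): a dict with "intrinsics" (3x3 intrinsics, pixels), "rvec" (rotation vector, rad) and "tvec" (3), from world to camera coordinates, as OpenCV has them. Camera axes: x right, y down, z forward; pixel columns grow to the right and rows downward; lengths in m; the calibration is good to about 2 mm. The wrist camera is an equidistant fisheye: a pixel r from the principal point sees the ray r / f radians off the axis. A picture is of the moment at which its call begins: read the wrist's pose just before it. camera_params takes no time and is no camera call; for the wrist camera it gives the pose at the moment of the call.
- bot.hand_in(): hands the job in, once; it reports no verdict.
The state is a dict: "t": time; "joint_pos": joint angles; "qd": joint speeds; "effort": joint torques, N m; "eef_pos": TCP position; "tcp_rot": TCP orientation; "ft_force": force on the tool from outside, world axes, zero at the start; "ft_torque": the same for the moment, N m; "opening": finger opening in m.
Only numpy, scipy, OpenCV 4.12 (cv2) and the standard library are available. Lean on these libraries where they do the work, as an engineer would, in place of code of your own. Each camera call takes 0.05 s, during which the arm holds its last target.

## Task

Take the stepped steel bushing out of the clear tray, stand it flange down on the bed of the blue bench caliper between the two jaws, and let go of it. Then slide the jaw with the orange grip gently shut on it until the dial needle stands in the green band, without ever driving the needle into the red. Leave the caliper shut on the bushing like that with the needle in the green, hands off, and leave the other things on the counter where they are.

Things in the scene. Friction and masses are not known exactly. Their poses are not given: they have to be found in the camera images.
- gauge: Bench caliper fixed to the counter: blue base 90 (x) by 270 (y) mm with a steel strip 70 mm wide as its bed. Origin at the centre of its underside, z up; its y axis runs along the slide, from the grey anvil block with the dial (-y end) to the sliding jaw with the orange grip (+y end). The bed's top is 30 mm above the origin.
- anvil_mid (a point): Fixed mark on the bed, 48 mm to the gauge's -y side of its origin. The anvil's sprung flat face (42 mm wide, 18.5 mm high, looking to the gauge's +y) stands within 7 mm of it, to either side: the anvil is clamped anywhere in that range and its place is not reported. Anvil block 64 mm wide (x), with its round dial (diameter 60 mm, on top) 51 mm high above the bed.
- gauge_bed (a point): Point on the bed's top, straight above the gauge's origin, always free between the open jaws; same axes as the gauge. The bushing has room here, at least 15 mm to either jaw.
- jaw (a joint): Sliding jaw, metres: 0 fully open, grows as it slides to the gauge's -y, towards the anvil; stop at 0.09; starts at 0 to 0.02. The stiff slide takes about 9 N to move and stays where it is left, also against the anvil's spring in the green band. Its flat steel face, 44 mm wide, 19 mm high above the bed, stands at y = 55 mm minus this value in the gauge's frame.
- jaw_grip (a point): Point to take hold of the jaw: on the orange upright grip, 24 mm (gauge x) by 16 mm (gauge y), which stands from 17 to 63 mm above the bed on a grey saddle; this point is 42 mm above the bed, 45 mm behind the jaw's face, on the grip's axis. Same axes as the gauge.
- needle (a joint): Dial needle on the anvil, radians, clockwise from above: 0 (black mark) is no force; green band 0.6 to 1.5, red from 1.8 to the stop at 2.4. It shows how far the sprung face is pushed in: 0.3 rad per mm; the spring gives about 1.2 N at first and 1.2 N more per mm (green: 3.6 to 7.2 N). A jaw pushed on quickly overshoots.
- bushing_mid (a point): Stepped turned steel bushing, about 220 g, standing upright in one half of the clear tray: flange of diameter 40 mm and 16 mm high at the foot, above it a neck of diameter 24 mm, total height 52 mm. This point is its centre, 26 mm above its foot; z points up along its axis.
- tray: Clear plastic tray, 200 (x) by 140 (y) mm, 35 mm high, fixed, walls and floor 4 mm, with one wall across its middle that makes two compartments side by side along its x. Origin at the centre of its underside. The bushing stands near the centre of one compartment, the clip lies in the other.
- clip: Chrome refill clip, 50 by 30 mm, 16 mm high, in the other half of the tray; leave alone. Origin at the centre of its underside.
- hexkey: Steel hex key, an L 110 mm long and 8 mm thick, flat on the counter to the robot's right, far side; leave alone. Origin at the middle of its long leg, underside.
- wiper: Folded wiper arm, black, 350 mm long along its y and 55 mm wide, 22 mm high, on the far part of the counter; leave alone. Origin near its middle, underside.
- funnel: Yellow plastic funnel standing mouth down, diameter 116 mm, 115 mm high; leave alone. Origin at the centre of its mouth, on the counter.
- jug: Capped empty whitish jug, 100 by 150 mm, 230 mm high; leave alone. Origin at the centre of its underside.
Mind the look-alikes: they are no part of the job. What is meant by the part that bears bushing_mid is not purple, and is the smaller of those in its own colour.

How it is judged:
On the way, in this order (a step that is already met when the one before it is completed fails the run):
1. the bushing stands upright on the caliper's bed between the jaws, let go (z of bushing_mid in the frame of gauge between 0.051 and 0.061 m and x of bushing_mid in the frame of gauge between -0.016 and 0.016 m and y of bushing_mid in the frame of gauge between -0.036 and 0.036 m and angle between bushing_mid's own z axis and vertical below 0.12 rad and contact force between the fingers and bushing below 0.1 N and value of joint needle below 0.4 rad), for 0.2 s.
2. the jaw is slid shut on it and the needle stands in the green band (value of joint needle between 0.6 and 1.5 rad and contact force between jaw and bushing above 1 N and contact force between the fingers and bushing below 0.1 N and angle between bushing_mid's own z axis and vertical below 0.12 rad), for 0.3 s.
At the end, for the whole second after the job is handed in: The needle rests in the green band (0.6 to 1.5 rad), the jaw presses on the bushing with more than 1 N, and the bushing is at rest, upright within 0.12 rad, its foot on the bed within 5 mm in height and its axis within 18 mm of the caliper's middle line (value of joint needle between 0.6 and 1.5 rad and contact force between jaw and bushing above 1 N and z of bushing_mid in the frame of gauge between 0.051 and 0.061 m and x of bushing_mid in the frame of gauge between -0.018 and 0.018 m and angle between bushing_mid's own z axis and vertical below 0.12 rad and linear speed of bushing below 0.01 m/s); the robot touches nothing.
It fails at once if the needle is driven into the red band (1.8 rad) (value of joint needle above 1.8 rad).
It fails at once if another thing on the counter is moved by more than 40 mm (distance of any of clip, hexkey, wiper, funnel, jug from where it was at the start of the episode above 0.04 m).
It also fails if it takes over 58 s, if anything falls off the work surface, if the arm or the gripper's body presses on something with over 40 N, if the wrist force passes 120 N, or if a joint passes its speed limit or range.

## Working session

There is one attempt and no reset: what is moved stays moved. The work goes in short steps, Python scripts to look and compute and a tool call to move; the robot and the scene stay as the last step left them, time stands still between calls to the robot, and variables do not carry over. Pictures are saved under pics/ and viewed, and the job is handed in when it is done.

Besides the shell and the picture viewer there is one more tool, called after "Call:" as name(argument=value, ...) on one line, values as JSON. carry_out: Moves the arm, as the interface text tells. Its arguments: {"type":"object","properties":{"motion":{"type":"array","items":{"type":"array","items":{"type":"number"}}},"squeeze":{"type":"number"}},"required":["motion"]}

```bash
mkdir -p pics
cat > h.py <<'E'
import numpy as np, cv2
from plant import bot
def snap(name,fn):
    p=bot.camera_params(name); im,d=bot.camera(name)
    cv2.imwrite('pics/'+fn+'.png',im[:,:,::-1]); np.savez('pics/'+fn+'.npz',im=im,d=d,K=p['intrinsics'],r=p['rvec'],t=p['tvec'])
    return im,d,p
def load(fn):
    z=np.load('pics/'+fn+'.npz'); return z
def ray(z,u,v,fish=False):
    K=z['K'];R=cv2.Rodrigues(z['r'].astype(float))[0];t=z['t'].reshape(3)
    x=(u-K[0,2])/K[0,0];y=(v-K[1,2])/K[1,1]
    if fish:
        r=np.hypot(x,y); s=np.sin(r)/max(r,1e-9); c=np.array([x*s,y*s,np.cos(r)])
    else: c=np.array([x,y,1.])
    return -R.T@t, R.T@c
def plane(z,u,v,h,fish=False):
    o,d=ray(z,u,v,fish); return o+d*(h-o[2])/d[2]
def dep(z,u,v):
    o,d=ray(z,u,v); return o+d*z['d'][int(v),int(u)]
E
python3 - <<'E'
from h import *
for n in('scene','top','wrist'):
    snap(n,n+'0')
o=bot.get_obs()
for k in('t','eef_pos','tcp_rot','ft_force','opening'):print(k,o[k])
for n in('scene','top'):
    z=load(n+'0');print(ray(z,280,210),z['K'][0])
E
```

```text
t 0.15
eef_pos [0.18788023 0.5166882  0.19844934]
tcp_rot [-1.25432112e-04  1.73510408e-01  9.84831930e-01 -4.37603535e-04]
ft_force [-0.09991318  0.02730536  0.05987513]
opening 0.08555456450862992
(array([ 0.92774804, -0.68991748,  0.69181243]), array([-0.3586758,  0.6824936, -0.6368984])) [387.29696843   0.         283.57899881]
(array([ 0.47841282, -0.01614578,  1.10878408]), array([ 0.09476308,  0.00324384, -0.99551247])) [426.13696702   0.         278.17380958]
```

View pics/scene0.png

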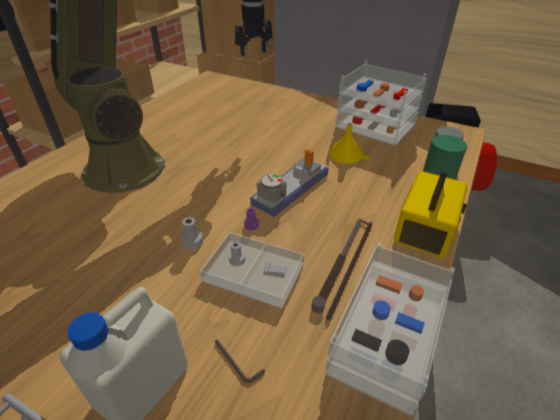

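View pics/top0.png

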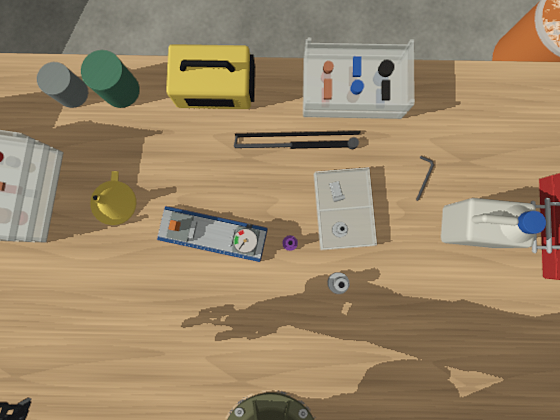

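View pics/wrist0.png

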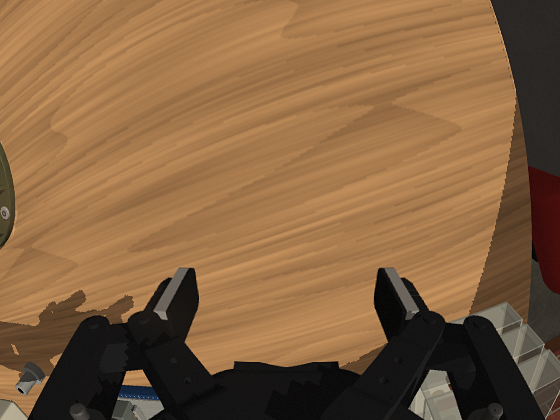

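Candidates in the top view are: the grey bushing in the tray (340,229), a larger grey one on the counter (339,284), and a purple one (290,243). By the description it is the small grey one in the tray. I'll check that in close crops.

Run:
```python
from h import *
a=load('top0')['im'];b=load('scene0')['im']
f=lambda i,x,y,w,h,s:cv2.resize(i[y:y+h,x:x+w,::-1],None,fx=s,fy=s,interpolation=cv2.INTER_CUBIC)
cv2.imwrite('pics/c1.png',f(a,300,160,100,140,4))
cv2.imwrite('pics/c2.png',f(a,150,195,130,75,6))
cv2.imwrite('pics/c3.png',f(b,170,140,170,165,4)[:600])
```

```text
(no output)
```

View pics/c1.png

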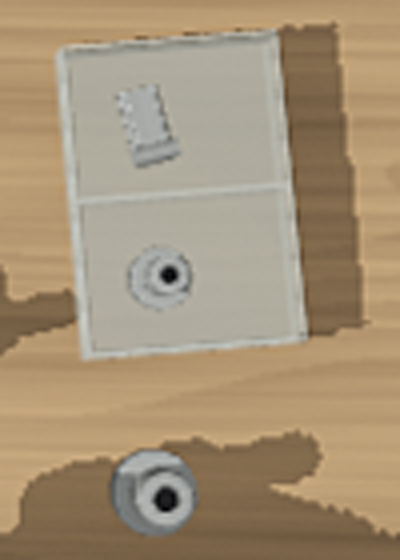

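View pics/c2.png

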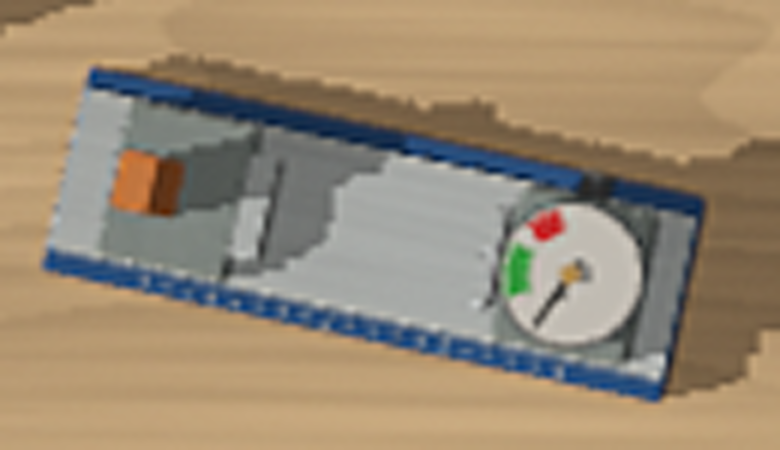

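View pics/c3.png

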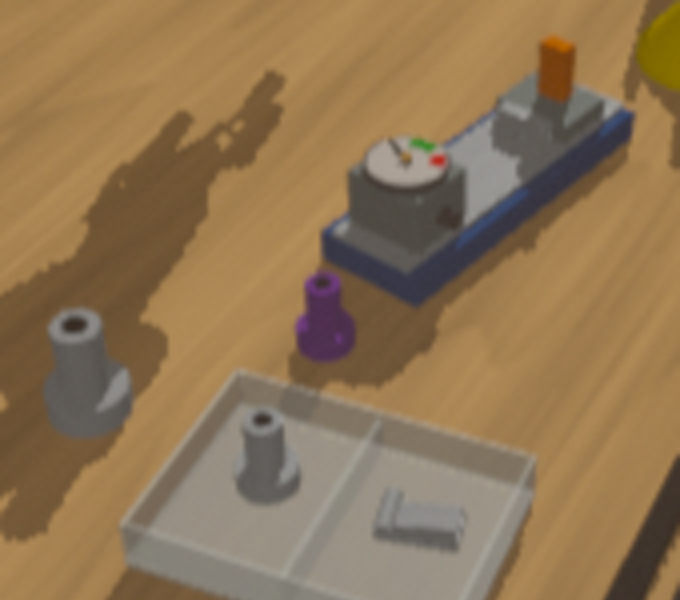

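Run:
```python
from h import *
z=load('top0')
C=[(150+x/6,195+y/6) for x,y in((92,70),(703,200),(660,398),(45,265))]
for h in(.024,.028):
    P=np.array([plane(z,*c,h) for c in C]);print(h,P.round(4).tolist(),[np.linalg.norm(P[i]-P[i-1]).round(4) for i in range(4)],P.mean(0).round(4))
    ax=(P[0]+P[3]-P[1]-P[2]);print('yaw of +y axis',np.degrees(np.arctan2(ax[1],ax[0])))
print('hole',plane(z,300+169/4,160+274/4,.056),'flange',plane(z,300+160/4,160+278/4,.016))
print('tray corners',[plane(z,300+x/4,160+y/4,.035).round(4).tolist() for x,y in((58,47),(278,32),(306,340),(84,358))])
s=load('scene0');print('scene hole',plane(s,170+263/4,140+420/4,.056))
print('grip top',plane(z,150+135/6,195+183/6,.093))
print('depth anv/jaw', dep(z,245,240),dep(z,191,230),dep(z,210,232),dep(z,172,225))
# face edges
print('jaw face top', [plane(z,150+x/6,195+y/6,.049).round(4) for x,y in((282,165),(262,262))])
print('anvil face', [plane(z,150+x/6,195+y/6,.048).round(4) for x,y in((497,240),(487,300))])
```

```text
0.024 [[0.5849, 0.2814, 0.024], [0.5342, 0.0192, 0.024], [0.4503, 0.0356, 0.024], [0.5015, 0.2978, 0.024]] [np.float64(0.0851), np.float64(0.267), np.float64(0.0854), np.float64(0.2671)] [0.5177 0.1585 0.024 ]
yaw of +y axis 79.00341173770109
0.028 [[0.5845, 0.2803, 0.028], [0.534, 0.0191, 0.028], [0.4504, 0.0354, 0.028], [0.5014, 0.2966, 0.028]] [np.float64(0.0848), np.float64(0.266), np.float64(0.0851), np.float64(0.2662)] [0.5176 0.1579 0.028 ]
yaw of +y axis 79.0034117377011
hole [ 0.53552454 -0.16727363  0.056     ] flange [ 0.53502376 -0.16726737  0.016     ]
tray corners [[0.6802, -0.0988, 0.035], [0.6924, -0.2389, 0.035], [0.4968, -0.2563, 0.035], [0.483, -0.1173, 0.035]]
scene hole [ 0.53875629 -0.16965421  0.056     ]
grip top [0.53324155 0.24336793 0.093     ]
depth anv/jaw [0.50201604 0.06966111 0.08690227] [0.52517872 0.20767894 0.05057729] [0.52186546 0.16347566 0.03108856] [0.53456891 0.24532832 0.09021703]
jaw face top [array([0.5442, 0.1937, 0.049 ]), array([0.5038, 0.2006, 0.049 ])]
anvil face [array([0.5148, 0.1035, 0.048 ]), array([0.4899, 0.107 , 0.048 ])]
```

Call:
carry_out(motion=[[2,-4,0,0,0,-8,40],[4,-8,0,0,0,-16,40],[6,-12,0,0,0,-24,40],[8,-16,0,0,0,-32,40],[10,-20,0,0,0,-40,40]], squeeze=40)

```text
t: 0.65
eef_pos: [0.2883, 0.3152, 0.1988]
tcp_rot: [0.0, 0.502, 0.865, -0.0]
ft_force: [1.9, -0.4, -0.3]
opening: 0.0339
```

Call:
carry_out(motion=[[2,-4,0,0,0,-8,40],[4,-8,0,0,0,-16,40],[6,-12,0,0,0,-24,40],[8,-16,0,0,0,-32,40],[10,-20,0,0,0,-41,40]])

```text
t: 1.15
eef_pos: [0.3883, 0.1151, 0.199]
tcp_rot: [0.0, 0.771, 0.637, 0.0]
ft_force: [0.4, 2.3, 0.2]
opening: 0.0341
```

Call:
carry_out(motion=[[2,-4,0,0,0,0,40],[4,-8,0,0,0,0,40],[6,-12,0,0,0,0,40],[8,-16,0,0,0,0,40],[10,-20,0,0,0,0,40]])

```text
t: 1.65
eef_pos: [0.4884, -0.085, 0.1988]
tcp_rot: [-0.0, 0.769, 0.639, 0.0]
ft_force: [0.2, -0.2, 1.3]
opening: 0.0343
```

Call:
carry_out(motion=[[2.4,-4.1,0,0,0,0,40],[4.8,-8.3,0,0,0,0,40],[4.8,-8.3,-4,0,0,0,40],[4.8,-8.3,-7,0,0,0,40],[4.8,-8.3,-7,0,0,0,40]])

```text
t: 2.15
eef_pos: [0.534, -0.1657, 0.1248]
tcp_rot: [-0.003, 0.769, 0.639, -0.002]
ft_force: [0.2, 0.0, 0.5]
opening: 0.034
```

Run:
```python
from h import *
snap('wrist','w1');snap('top','t1')
z=load('t1');im=z['im'];cv2.imwrite('pics/t1c.png',cv2.resize(im[150:310,240:420,::-1],None,fx=3.5,fy=3.5,interpolation=3))
w=load('w1');R=cv2.Rodrigues(w['r'])[0]
for P in([.5365,-.168,.056],[.5365,-.168,.02]):
    c=R@np.array(P)+w['t'].reshape(3);th=np.arctan2(np.hypot(c[0],c[1]),c[2]);k=th/np.hypot(c[0],c[1]);print(w['K'][0,0]*c[0]*k+w['K'][0,2],w['K'][1,1]*c[1]*k+w['K'][1,2])
```

```text
291.6647906443909 210.0094875909365
291.27139011007915 197.03318986490154
```

View pics/w1.png

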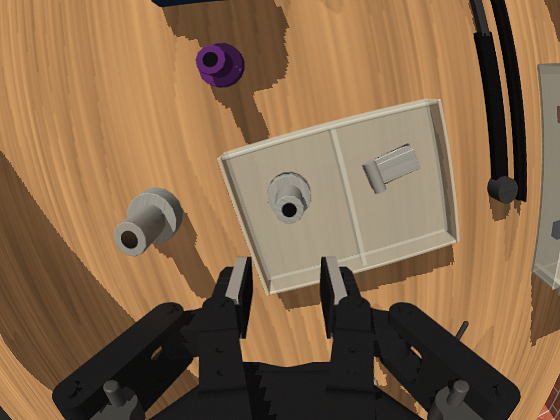

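The wrist view shows the bushing's hole at (289,210), against a predicted (292,210). The fingers straddle it, and the clip and purple piece are well clear.

Run:
```python
from h import *
w=load('w1');print(plane(w,289,210,.056,True),plane(w,289,195,.018,True),bot.get_obs()['eef_pos'])
```

```text
[ 0.53442517 -0.16761062  0.056     ] [ 0.53473677 -0.16633536  0.018     ] [ 0.53612843 -0.16606322  0.12963618]
```

Call:
carry_out(motion=[[-0.1,-0.1,-3,0,0,0,40],[-0.1,-0.1,-6,0,0,0,40],[-0.1,-0.1,-8,0,0,0,40],[-0.1,-0.1,-9,0,0,0,40],[-0.1,-0.1,-9.5,0,0,0,40]])

```text
t: 2.75
eef_pos: [0.5357, -0.1672, 0.0349]
tcp_rot: [0.001, 0.769, 0.639, 0.0]
ft_force: [0.5, 0.4, 0.2]
opening: 0.0342
```

Call:
carry_out(motion=[[0,0,-0.4,0,0,0,40],[0,0,-0.8,0,0,0,40],[0,0,-0.8,0,0,0,40]])

```text
t: 3.05
eef_pos: [0.5352, -0.1672, 0.0262]
tcp_rot: [0.0, 0.769, 0.639, 0.0]
ft_force: [0.7, -0.1, -0.5]
opening: 0.0338
```

Call:
carry_out(motion=[[0,0,0,0,0,0,15],[0,0,0,0,0,0,15],[0,0,0,0,0,0,15],[0,0,0,0,0,0,15],[0,0,0,0,0,0,15]], squeeze=40)

```text
t: 3.55
eef_pos: [0.535, -0.1671, 0.0259]
tcp_rot: [0.0, 0.769, 0.639, 0.0]
ft_force: [-0.4, -0.2, -0.3]
opening: 0.0127
```

Run:
```python
from h import *
snap('wrist','w2');z=snap('scene','s2')[0]
cv2.imwrite('pics/s2c.png',cv2.resize(z[190:310,170:340,::-1],None,fx=4.5,fy=4.5,interpolation=3))
```

```text
(no output)
```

View pics/w2.png

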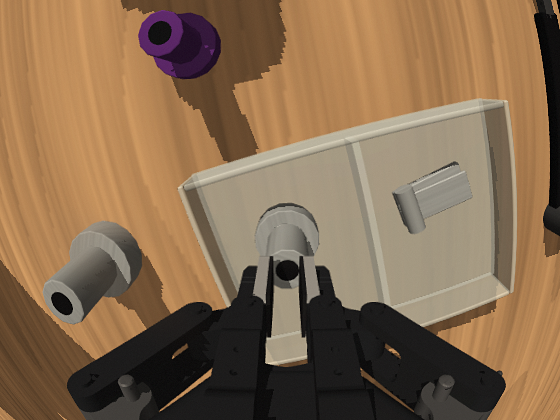

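View pics/s2c.png

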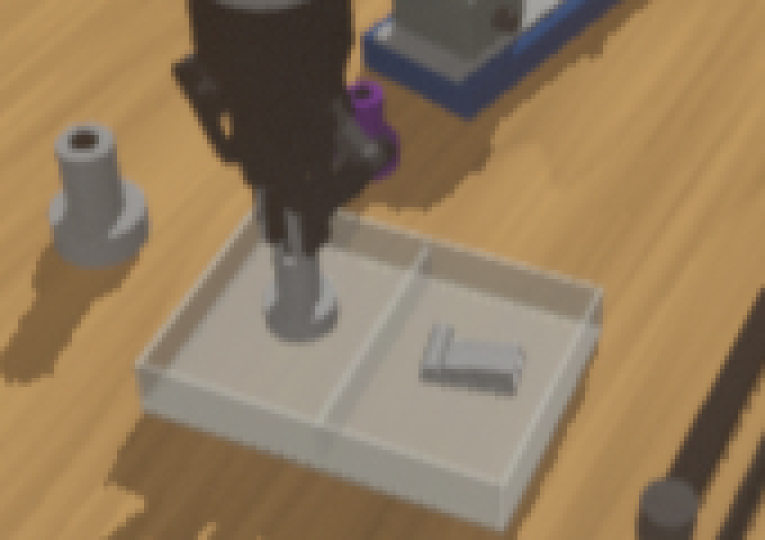

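Run:
```python
from h import *
w=load('w2');print('hole',plane(w,288,270,.056,True),'flange',plane(w,287,238,.020,True))
R=cv2.Rodrigues(w['r'])[0];print('cam',-R.T@w['t'].reshape(3), R[2])
def pj(P):
    c=R@np.array(P)+w['t'].reshape(3);th=np.arctan2(np.hypot(c[0],c[1]),c[2]);k=th/np.hypot(c[0],c[1]);return (w['K'][0,0]*c[0]*k+w['K'][0,2]).round(),(w['K'][1,1]*c[1]*k+w['K'][1,2]).round()
o=bot.get_obs();print(o['eef_pos'],o['opening'],o['ft_force'],pj(o['eef_pos']),pj(o['eef_pos']+[0,0,.019]))
for P in ([.535,-.167,.056],[.523,-.165,.056],[.547,-.169,.056]):print(pj(P))
s=load('s2');print('scene hole',)
i=w['im'];cv2.imwrite('pics/w2c.png',cv2.resize(i[190:340,200:380,::-1],None,fx=4,fy=4,interpolation=3))
```

```text
hole [ 0.5348467 -0.1673976  0.056    ] flange [ 0.53482194 -0.16542018  0.02      ]
cam [ 0.54870744 -0.08656848  0.200805  ] [-0.05774507 -0.31263171 -0.94811757]
[ 0.53497631 -0.16712442  0.02590178] 0.013152494879043382 [-0.08257706 -0.12323663  0.95485815] (np.float64(288.0), np.float64(245.0)) (np.float64(288.0), np.float64(259.0))
(np.float64(288.0), np.float64(269.0))
(np.float64(264.0), np.float64(270.0))
(np.float64(312.0), np.float64(269.0))
scene hole
```

View pics/w2c.png

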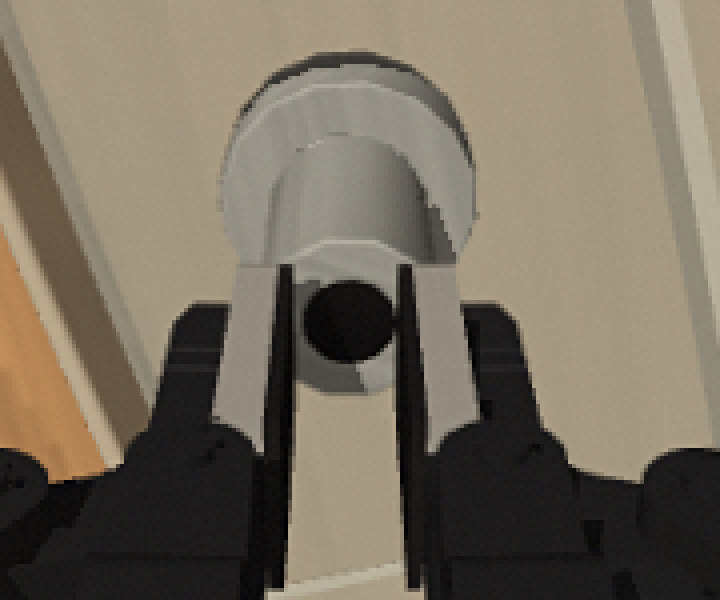

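Run:
```python
from h import *
def P(w,u,v):
    o,d=ray(w,u,v,True);K=w['K'];R=cv2.Rodrigues(w['r'])[0];dz=(R@d)[2];return (o+d/dz*w['d'][v,u]).round(4)
w=load('w2')
for u,v in((288,280),(265,258),(304,258),(265,275),(310,275),(272,262),(301,262),(258,285),(287,225),(287,212)):print(u,v,P(w,u,v))
s=load('s2')
for u,v in((236,243),(230,240),(240,243),(236,250),(236,236)):print(u,v,dep(s,u,v).round(4),s['im'][v,u])
```

```text
288 280 [ 0.5338 -0.1731  0.0563]
265 258 [ 0.5261 -0.1544  0.0643]
304 258 [ 0.5442 -0.1576  0.0647]
265 275 [ 0.5269 -0.155   0.0794]
310 275 [ 0.546  -0.1583  0.0799]
272 262 [ 0.5295 -0.155   0.0683]
301 262 [ 0.5427 -0.1568  0.0696]
258 285 [ 0.5249 -0.1537  0.0891]
287 225 [ 0.5365 -0.1561  0.0225]
287 212 [ 0.5378 -0.1492  0.0193]
236 243 [ 0.5475 -0.1797  0.0751] [96 91 87]
230 240 [ 0.5278 -0.1749  0.0716] [59 49 42]
240 243 [ 0.5554 -0.1753  0.075 ] [59 51 43]
236 250 [ 0.543  -0.1763  0.0475] [105 103 100]
236 236 [ 0.5513 -0.1823  0.1008] [60 52 45]
```

Run:
```python
from h import *
def P(w,u,v):
    o,d=ray(w,u,v,True);R=cv2.Rodrigues(w['r'])[0];dz=(R@d)[2];return (o+d/dz*w['d'][v,u]).round(4)
w=load('w1')
for u,v in((245,259),(245,258),(327,258),(327,262),(245,265),(289,218)):print(u,v,P(w,u,v))
w=load('wrist0')
for u,v in((188,269),(386,269),(388,275)):print(u,v,P(w,u,v))
```

```text
245 259 [ 0.5165 -0.1508  0.1657]
245 258 [ 0.516  -0.1514  0.1633]
327 258 [ 0.5542 -0.1582  0.1636]
327 262 [ 0.5538 -0.1588  0.1663]
245 265 [ 0.5171 -0.151   0.1712]
289 218 [ 0.5332 -0.1742  0.0561]
188 269 [0.1609 0.4797 0.2499]
386 269 [0.1913 0.563  0.2496]
388 275 [0.1916 0.5626 0.2543]
```

The wrist and scene depth both put the real fingertips about 35 mm above the reported TCP: tips at z≈0.062 while eef_pos reads 0.026. The fingers therefore closed above the bushing, whose top is at 0.056, and nothing was touched. I'll correct for this offset from here on.

Call:
carry_out(motion=[[0,0,0,0,0,0,40],[0,0,0,0,0,0,40],[0,0,0,0,0,0,40],[0,0,-0.8,0,0,0,40],[0,0,-1.6,0,0,0,40]])

```text
t: 4.15
eef_pos: [0.5349, -0.1671, 0.0092]
tcp_rot: [0.0, 0.769, 0.639, 0.0]
ft_force: [-0.5, 0.4, 0.7]
opening: 0.0341
```

Run:
```python
from h import *
o=bot.get_obs();print(o['eef_pos'],o['opening'],o['ft_force'])
snap('wrist','w3')
def P(w,u,v):
    o,d=ray(w,u,v,True);R=cv2.Rodrigues(w['r'])[0];dz=(R@d)[2];return (o+d/dz*w['d'][v,u]).round(4)
w=load('w3')
for u,v in((245,259),(327,259)):print(P(w,u,v))
i=w['im'];cv2.imwrite('pics/w3c.png',cv2.resize(i[190:340,200:380,::-1],None,fx=4,fy=4,interpolation=3))
```

```text
[ 0.53492998 -0.16709535  0.00922672] 0.034122209812609806 [-0.54376283  0.36017213  0.73803588]
[ 0.5169 -0.1525  0.0491]
[ 0.5547 -0.1594  0.0494]
```

View pics/w3c.png

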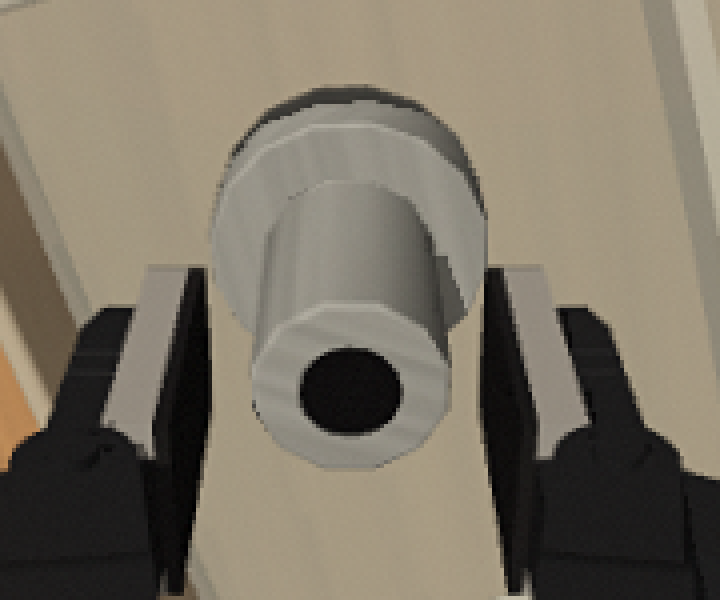

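The fingers straddle the neck, which is centred in x. The tips are now at z≈0.047.

Call:
carry_out(motion=[[0,0,-1,0,0,0,40],[0,0,-2,0,0,0,40],[0,0,-2,0,0,0,40]])

```text
t: 4.5
eef_pos: [0.534, -0.1668, -0.0119]
tcp_rot: [-0.001, 0.769, 0.639, -0.001]
ft_force: [-0.9, 0.4, -0.9]
opening: 0.0338
```

Call:
carry_out(motion=[[0,0,0,0,0,0,15],[0,0,0,0,0,0,15],[0,0,0,0,0,0,15],[0,0,0,0,0,0,15],[0,0,0,0,0,0,15]])

```text
t: 5.0
eef_pos: [0.535, -0.1671, -0.01]
tcp_rot: [0.0, 0.769, 0.639, 0.0]
ft_force: [-0.5, -0.6, -2.2]
opening: 0.0231
```

Call:
carry_out(motion=[[0,0,1.5,0,0,0,15],[0,0,4,0,0,0,15],[0,0,7,0,0,0,15],[0,0,10,0,0,0,15],[0,0,13,0,0,0,15]])

```text
t: 5.5
eef_pos: [0.5349, -0.1671, 0.1224]
tcp_rot: [0.0, 0.769, 0.639, 0.0]
ft_force: [0.1, 0.6, -3.0]
opening: 0.0229
```

Call:
carry_out(motion=[[-0.2,3,0,0,0,0,15],[-0.4,7,0,0,0,0,15],[-0.7,11,0,0,0,0,15],[-1,15,0,0,0,0,15],[-1.2,19,0,0,0,0,15]])

```text
t: 6.0
eef_pos: [0.5227, 0.0244, 0.1212]
tcp_rot: [0.0, 0.769, 0.639, 0.0]
ft_force: [1.7, -0.4, -2.9]
opening: 0.0232
```

Call:
carry_out(motion=[[-0.2,4,0,0,0,0,15],[-0.4,8,0,0,0,0,15],[-0.6,11,0,0,0,0,15],[-0.8,12.3,0,0,0,0,15],[-0.8,12.3,0,0,0,0,15]])

```text
t: 6.5
eef_pos: [0.5147, 0.147, 0.1207]
tcp_rot: [0.0, 0.769, 0.64, 0.0]
ft_force: [0.8, -0.1, -1.7]
opening: 0.0232
```

Run:
```python
from h import *
o=bot.get_obs();print(o['eef_pos'],o['opening'],o['ft_force'])
snap('wrist','w4');snap('scene','s4')
z=load('s4')['im'];cv2.imwrite('pics/s4c.png',cv2.resize(z[90:240,190:370,::-1],None,fx=4,fy=4,interpolation=3))
```

```text
[0.51474894 0.14701879 0.12065722] 0.02321267434319166 [ 0.75643109 -0.05245715 -1.71334172]
```

View pics/w4.png

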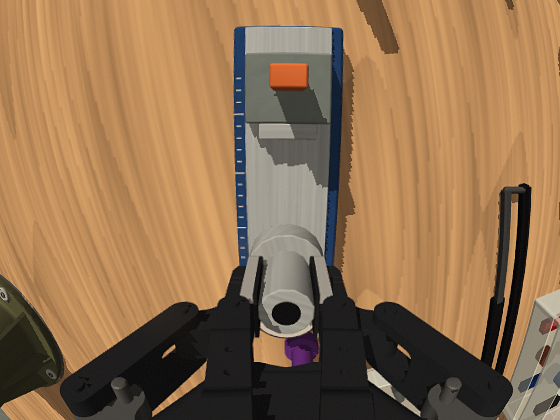

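View pics/s4c.png

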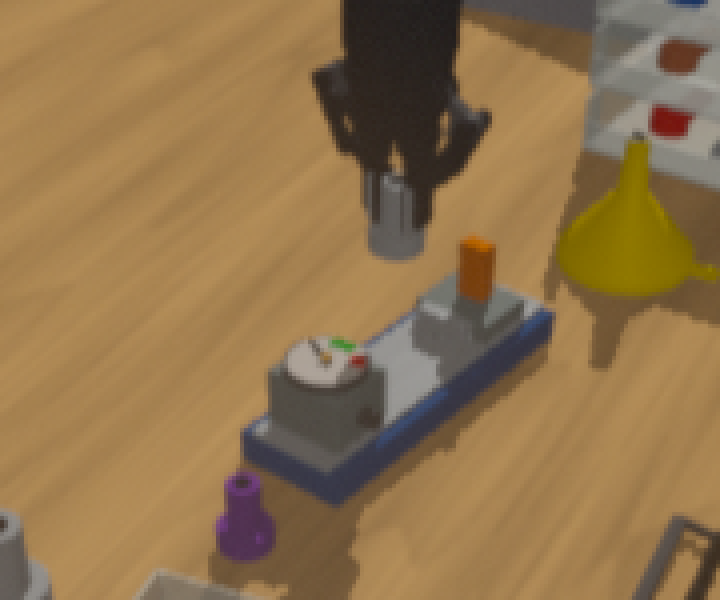

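Run:
```python
from h import *
w=load('w4')
c=np.array([.5176,.1582]);ey=np.array([.1908,.9816]);ex=np.array([.9816,-.1908])
g=lambda p:(round((p[:2]-c)@ex,4),round((p[:2]-c)@ey,4))
for n,u,v,h in(('cornL',235,28,.026),('cornR',343,28,.026),('midL',245,215,.026),('midR',328,215,.030),('stripL',246,100,.03),('grip',289,75,.093),('faceL',259,131,.049),('faceR',317,129,.049),('bush',287,313,.1365+.052)):
    p=plane(w,u,v,h,True);print(n,p.round(4),g(p))
for u,v in((289,75),(289,250),(287,235),(285,190)):
    o,d=ray(w,u,v,True);R=cv2.Rodrigues(w['r'])[0];p=o+d/(R@d)[2]*w['d'][v,u];print(p.round(4),g(p))
i=w['im'];cv2.imwrite('pics/w4c.png',cv2.resize(i[15:275,210:370,::-1],None,fx=2.3,fy=2.3,interpolation=3))
```

```text
cornL [0.4992 0.2981 0.026 ] (np.float64(-0.0447), np.float64(0.1338))
cornR [0.5859 0.2825 0.026 ] (np.float64(0.0434), np.float64(0.1351))
midL [0.4753 0.1385 0.026 ] (np.float64(-0.0378), np.float64(-0.0274))
midR [0.5473 0.1268 0.03  ] (np.float64(0.0351), np.float64(-0.0252))
stripL [0.4973 0.2358 0.03  ] (np.float64(-0.0348), np.float64(0.0723))
grip [0.5333 0.2441 0.093 ] (np.float64(-0.001), np.float64(0.0874))
faceL [0.5045 0.2101 0.049 ] (np.float64(-0.0227), np.float64(0.0484))
faceR [0.5479 0.2037 0.049 ] (np.float64(0.0211), np.float64(0.0505))
bush [0.5141 0.1479 0.1885] (np.float64(-0.0015), np.float64(-0.0108))
[0.5333 0.2442 0.0925] (np.float64(-0.001), np.float64(0.0874))
[0.517  0.1577 0.1503] (np.float64(-0.0004), np.float64(-0.0006))
[0.5175 0.1659 0.1504] (np.float64(-0.0015), np.float64(0.0075))
[0.5145 0.1557 0.0301] (np.float64(-0.0026), np.float64(-0.003))
```

View pics/w4c.png

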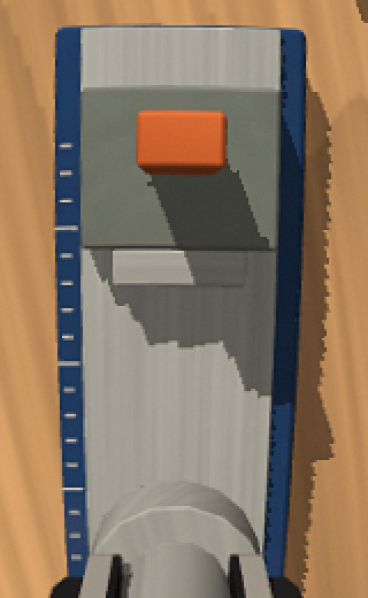

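The gauge position agrees across views. The bushing hangs at gauge (−1, −11) mm with its foot at z≈0.134, so I'll lower it.

Call:
carry_out(motion=[[0.1,0,-3,0,0,0,15],[0.1,0,-6,0,0,0,15],[0.1,0,-8,0,0,0,15],[0.1,0,-9,0,0,0,15],[0.1,0,-9.5,0,0,0,15]])

```text
t: 7.1
eef_pos: [0.5161, 0.145, 0.0245]
tcp_rot: [-0.0, 0.77, 0.638, -0.0]
ft_force: [-0.9, -0.1, -2.6]
opening: 0.0227
```

Call:
carry_out(motion=[[0,0,-0.2,0,0,0,15],[0,0,-0.4,0,0,0,15],[0,0,-0.6,0,0,0,15],[0,0,-0.7,0,0,0,15],[0,0,-0.7,0,0,0,15]])

```text
t: 7.6
eef_pos: [0.516, 0.1459, 0.018]
tcp_rot: [0.0, 0.769, 0.639, 0.0]
ft_force: [0.3, 0.4, -1.9]
opening: 0.023
```

Call:
carry_out(motion=[[0,0,-0.05,0,0,0,15],[0,0,-0.1,0,0,0,15],[0,0,-0.15,0,0,0,15],[0,0,-0.15,0,0,0,15]])

```text
t: 8.0
eef_pos: [0.5159, 0.1459, 0.0163]
tcp_rot: [-0.0, 0.769, 0.639, -0.0]
ft_force: [-0.0, -0.1, -3.5]
opening: 0.0232
```

Call:
carry_out(motion=[[0,0,-0.05,0,0,0,15],[0,0,-0.1,0,0,0,15],[0,0,-0.1,0,0,0,15]])

```text
t: 8.3
eef_pos: [0.516, 0.1459, 0.0155]
tcp_rot: [0.0, 0.769, 0.639, 0.0]
ft_force: [-0.6, 0.3, -1.0]
opening: 0.0227
```

Call:
carry_out(motion=[[0,0,-0.05,0,0,0,15],[0,0,-0.05,0,0,0,15]])

```text
t: 8.5
eef_pos: [0.5161, 0.1459, 0.0154]
tcp_rot: [0.0, 0.769, 0.639, 0.0]
ft_force: [-4.4, -0.4, 6.7]
opening: 0.0228
```

Run:
```python
from h import *
o=bot.get_obs();print(o['eef_pos'],o['opening'],o['ft_force'])
snap('scene','s5');snap('wrist','w5')
z=load('s5')['im'];cv2.imwrite('pics/s5c.png',cv2.resize(z[110:230,220:350,::-1],None,fx=5,fy=5,interpolation=3))
w=load('w5')
for u,v in((287,236),(287,232)):
    o,d=ray(w,u,v,True);R=cv2.Rodrigues(w['r'])[0];p=o+d/(R@d)[2]*w['d'][v,u];print(p.round(4))
```

```text
[0.51607509 0.14587098 0.01544932] 0.022756753288666536 [-4.43011968 -0.37386868  6.68436297]
[0.5189 0.1646 0.046 ]
[0.519  0.1652 0.0425]
```

View pics/s5c.png

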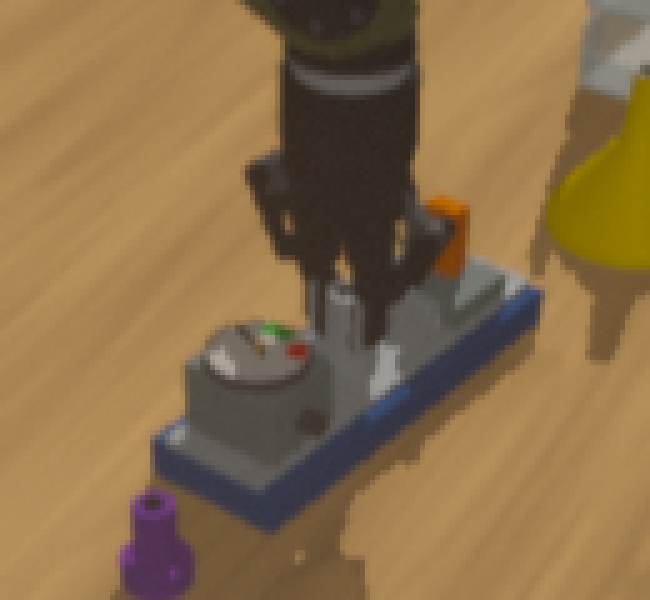

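It is touching the bed: Fz is +6.7 N and the flange top reads z≈0.046. Releasing now.

Call:
carry_out(motion=[[0,0,0,0,0,0,25],[0,0,0,0,0,0,32],[0,0,0,0,0,0,40],[0,0,0,0,0,0,40],[0,0,0,0,0,0,40]])

```text
t: 9.1
eef_pos: [0.516, 0.1459, 0.0148]
tcp_rot: [-0.0, 0.769, 0.639, -0.0]
ft_force: [-0.9, 0.7, 0.7]
opening: 0.0339
```

Call:
carry_out(motion=[[0,0,1,0,0,0,40],[0,0,3,0,0,0,40],[0,0,6,0,0,0,40],[0,0,9,0,0,0,40],[0,0,12,0,0,0,40]])

```text
t: 9.6
eef_pos: [0.5159, 0.1459, 0.1369]
tcp_rot: [0.0, 0.769, 0.639, 0.0]
ft_force: [-0.6, 0.4, 0.7]
opening: 0.0342
```

Run:
```python
from h import *
o=bot.get_obs();print(o['eef_pos'],o['opening'],o['ft_force'])
snap('scene','s6');snap('wrist','w6')
z=load('s6')['im'];cv2.imwrite('pics/s6c.png',cv2.resize(z[110:230,220:350,::-1],None,fx=5,fy=5,interpolation=3))
```

```text
[0.51586778 0.14587511 0.13688512] 0.03422054408313924 [-0.59054061  0.36325759  0.66215778]
```

View pics/s6c.png

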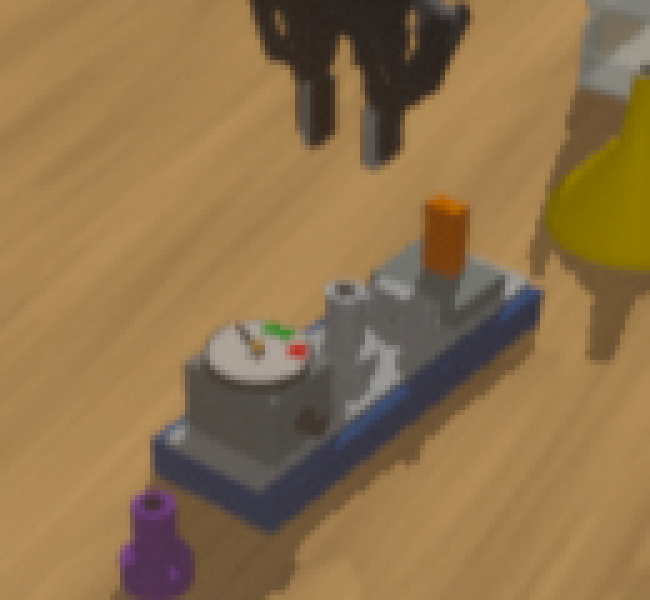

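View pics/w6.png

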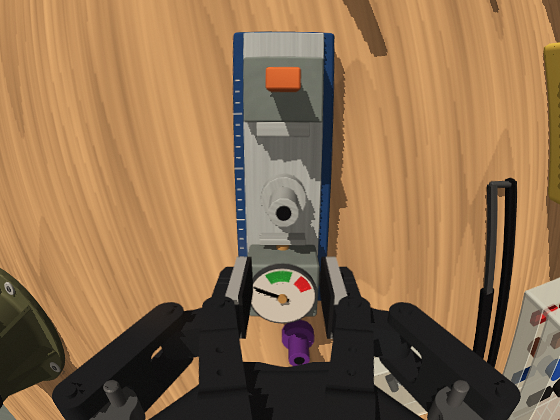

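The bushing stands upright on the bed: the hole is at wrist (284,213), and the needle is on the black mark at dial (283,298). Next I'll go behind the orange grip with the fingers shut.

Call:
carry_out(motion=[[0.6,3.4,0,0,0,0,20],[1.3,7,0,0,0,0,0],[1.9,10.5,0,0,0,0,0],[2.5,13.5,0,0,0,0,0],[2.5,13.5,0,0,0,0,0]])

```text
t: 10.2
eef_pos: [0.5407, 0.2838, 0.1345]
tcp_rot: [-0.0, 0.768, 0.64, -0.0]
ft_force: [0.6, -0.9, -0.3]
opening: -0.0001
```

Call:
carry_out(motion=[[0,0,-3,0,0,0,0],[0,0,-6,0,0,0,0],[0,0,-8,0,0,0,0],[0,0,-9.5,0,0,0,0],[0,0,-10,0,0,0,0]])

```text
t: 10.7
eef_pos: [0.5404, 0.2803, 0.0335]
tcp_rot: [-0.0, 0.769, 0.639, -0.001]
ft_force: [0.1, -0.4, 0.7]
opening: -0.0001
```

Run:
```python
from h import *
o=bot.get_obs();print(o['t'],o['eef_pos'],o['opening'],o['ft_force'])
w=load('w6')
c=np.array([.5176,.1582]);ey=np.array([.1908,.9816]);ex=np.array([.9816,-.1908])
g=lambda p:(round((p[:2]-c)@ex,4),round((p[:2]-c)@ey,4))
print('bushing',g(plane(w,284,213,.082,True)),'tcp',g(o['eef_pos']))
snap('scene','s7');snap('top','t7');snap('wrist','w7')
z=load('s7')['im'];a=cv2.resize(z[100:220,230:350,::-1],None,fx=3.3,fy=3.3,interpolation=3)
z=load('t7')['im'];b=cv2.resize(z[180:280,150:290,::-1],None,fx=4,fy=4,interpolation=3)
cv2.imwrite('pics/a7.png',a);cv2.imwrite('pics/b7.png',b)
```

```text
10.7 [0.54040039 0.28026647 0.03354053] -0.00014225435551970964 [ 0.11230865 -0.36830219  0.67667413]
bushing (np.float64(0.0003), np.float64(-0.0128)) tcp (np.float64(-0.0009), np.float64(0.1242))
```

View pics/a7.png

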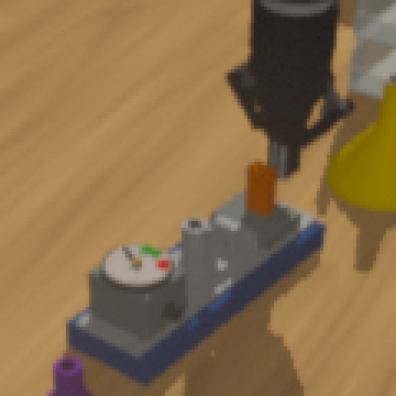

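View pics/b7.png

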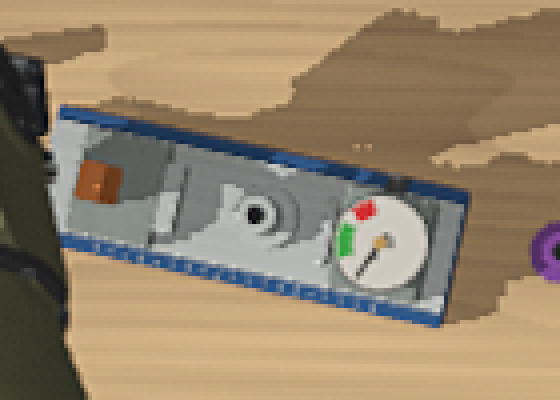

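View pics/w7.png

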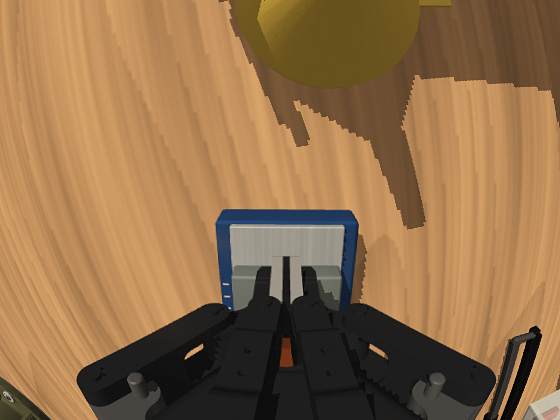

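Call:
carry_out(motion=[[-0.08,-0.4,0,0,0,0,0],[-0.15,-0.8,0,0,0,0,0],[-0.23,-1.2,0,0,0,0,0],[-0.31,-1.6,0,0,0,0,0],[-0.38,-2.0,0,0,0,0,0]])

```text
t: 11.35
eef_pos: [0.5372, 0.2611, 0.0352]
tcp_rot: [-0.0, 0.769, 0.639, 0.001]
ft_force: [1.2, 9.5, -1.0]
opening: -0.0002
```

Call:
carry_out(motion=[[-0.08,-0.4,0,0,0,0,0],[-0.15,-0.8,0,0,0,0,0],[-0.23,-1.2,0,0,0,0,0],[-0.31,-1.6,0,0,0,0,0],[-0.38,-2.0,0,0,0,0,0]])

```text
t: 11.85
eef_pos: [0.5335, 0.2417, 0.0352]
tcp_rot: [-0.0, 0.769, 0.639, 0.001]
ft_force: [1.4, 8.8, -1.0]
opening: -0.0002
```

```bash
cat > look.py <<'E'
import sys
from h import *
n=sys.argv[1]
o=bot.get_obs()
c=np.array([.5176,.1582]);ey=np.array([.1908,.9816]);ex=np.array([.9816,-.1908])
g=lambda p:(round(float((p[:2]-c)@ex),4),round(float((p[:2]-c)@ey),4))
snap('scene','s'+n);snap('top','t'+n)
print(round(o['t'],2),'tcp',g(o['eef_pos']),o['eef_pos'][2].round(4),'F',o['ft_force'].round(1))
z=load('s'+n)['im'];a=cv2.resize(z[110:210,240:340,::-1],None,fx=4,fy=4,interpolation=3)
z=load('t'+n)['im'];b=cv2.resize(z[205:265,160:260+15,::-1],None,fx=400/60,fy=400/60,interpolation=3)
o=np.hstack([a,b]);print(o.shape)
cv2.imwrite('pics/l'+n+'.png',cv2.resize(o,None,fx=.68,fy=.68,interpolation=cv2.INTER_AREA))
E
python3 look.py 8
```

```text
11.85 tcp (-0.0003, 0.085) 0.0352 F [ 1.4  8.8 -1. ]
(400, 1167, 3)
```

View pics/l8.png

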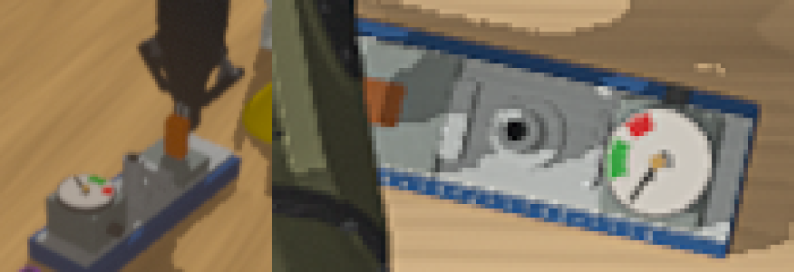

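Call:
carry_out(motion=[[-0.08,-0.4,0,0,0,0,0],[-0.15,-0.8,0,0,0,0,0],[-0.23,-1.15,0,0,0,0,0],[-0.29,-1.5,0,0,0,0,0],[-0.36,-1.85,0,0,0,0,0]])

```text
t: 12.45
eef_pos: [0.53, 0.2234, 0.0352]
tcp_rot: [-0.0, 0.769, 0.639, 0.001]
ft_force: [1.8, 12.2, -0.6]
opening: -0.0
```

```bash
python3 look.py 9
```

```text
12.45 tcp (-0.0003, 0.0663) 0.0352 F [ 1.8 12.2 -0.6]
(400, 1167, 3)
```

View pics/l9.png

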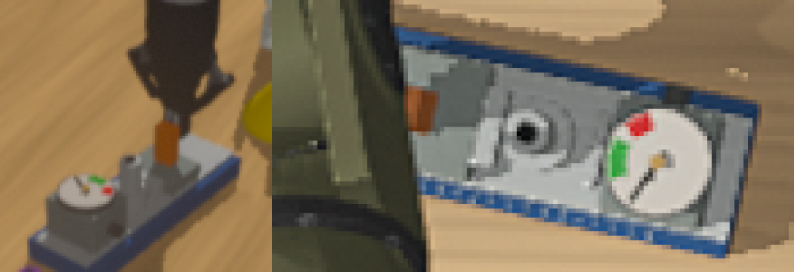

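```bash
cat > hole.py <<'E'
import sys
from h import *
c=np.array([.5176,.1582]);ey=np.array([.1908,.9816]);ex=np.array([.9816,-.1908])
g=lambda p:(round(float((p[:2]-c)@ex),4),round(float((p[:2]-c)@ey),4))
for n in sys.argv[1:]:
    z=load('t'+n);b=z['im'].astype(float).mean(2)[215:255,203:232]
    m=(b<60);k,l,s,ce=cv2.connectedComponentsWithStats(m.astype(np.uint8))
    for i in range(1,k):
        if s[i,4]>6: 
            wt=(l==i)*(90-b);yy,xx=np.indices(b.shape);u,v=203+(wt*xx).sum()/wt.sum(),215+(wt*yy).sum()/wt.sum()
            print(n,s[i,4],round(u,1),round(v,1),g(plane(z,u,v,.082)))
    # needle: dark pixels within dial
    d=z['im'][225:255,232:262]; dd=cv2.resize(d,None,fx=16,fy=16,interpolation=3);cv2.imwrite('pics/d'+n+'.png',dd[:,:,::-1])
E
python3 hole.py 7 8 9
```

```text
7 41 209.8 217.2 (0.0376, 0.0058)
7 13 213.2 233.4 (0.0011, -0.0111)
8 80 216.7 218.7 (0.0376, -0.0114)
8 14 213.2 233.4 (0.0011, -0.0111)
9 81 216.7 218.6 (0.0377, -0.0114)
9 13 215.5 233.9 (0.0011, -0.0167)
```

Call:
carry_out(motion=[[-0.05,-0.25,0,0,0,0,0],[-0.1,-0.5,0,0,0,0,0],[-0.15,-0.75,0,0,0,0,0],[-0.19,-0.95,0,0,0,0,0],[-0.22,-1.1,0,0,0,0,0]])

```text
t: 13.05
eef_pos: [0.5279, 0.2124, 0.0352]
tcp_rot: [-0.0, 0.769, 0.639, 0.001]
ft_force: [2.0, 10.2, -2.1]
opening: 0.0002
```

```bash
python3 look.py 10; python3 hole.py 9 10
```

```text
13.05 tcp (-0.0003, 0.0551) 0.0352 F [ 2.  10.2 -2.1]
(400, 1167, 3)
9 81 216.7 218.6 (0.0377, -0.0114)
9 13 215.5 233.9 (0.0011, -0.0167)
10 81 216.7 218.6 (0.0377, -0.0115)
10 10 220.1 235.0 (0.0008, -0.0281)
```

View pics/l10.png

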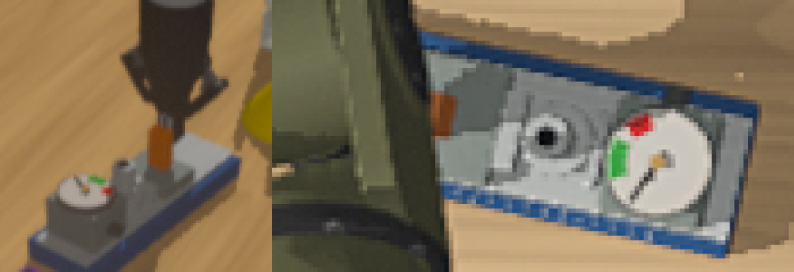

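View pics/d10.png

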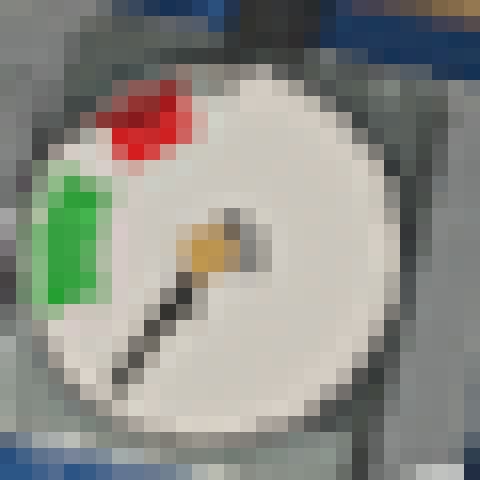

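Call:
carry_out(motion=[[-0.02,-0.1,0,0,0,0,0],[-0.04,-0.2,0,0,0,0,0],[-0.06,-0.3,0,0,0,0,0],[-0.08,-0.4,0,0,0,0,0]])

```text
t: 13.55
eef_pos: [0.5272, 0.2088, 0.0352]
tcp_rot: [-0.0, 0.769, 0.639, 0.002]
ft_force: [3.0, 14.0, -2.7]
opening: 0.0
```

```bash
python3 look.py 11; python3 hole.py 11
```

```text
13.55 tcp (-0.0003, 0.0515) 0.0352 F [ 3.  14.  -2.7]
(400, 1167, 3)
11 82 216.9 218.7 (0.0377, -0.0118)
11 13 221.3 235.3 (0.0007, -0.0312)
```

View pics/d11.png

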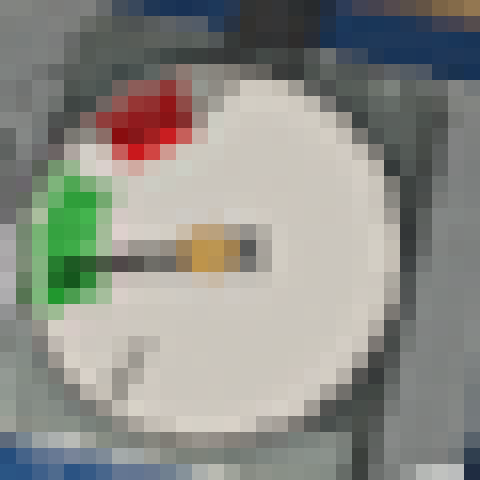

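The needle already stands in the green at about 0.8 rad (tip at (60,268) in the crop, black mark at (120,385)). I'll nudge it 0.5 mm further to sit nearer mid-band.

Call:
carry_out(motion=[[-0.01,-0.03,0,0,0,0,0],[-0.01,-0.06,0,0,0,0,0],[-0.01,-0.06,0,0,0,0,0],[-0.01,-0.06,0,0,0,0,0]])

```text
t: 14.05
eef_pos: [0.5271, 0.2083, 0.0352]
tcp_rot: [-0.0, 0.769, 0.639, 0.002]
ft_force: [2.6, 14.1, -3.3]
opening: 0.0001
```

```bash
python3 look.py 12; python3 hole.py 12
```

```text
14.05 tcp (-0.0003, 0.051) 0.0352 F [ 2.6 14.1 -3.3]
(400, 1167, 3)
12 78 217.0 218.7 (0.0376, -0.012)
12 13 221.6 235.3 (0.0009, -0.0318)
```

View pics/d12.png

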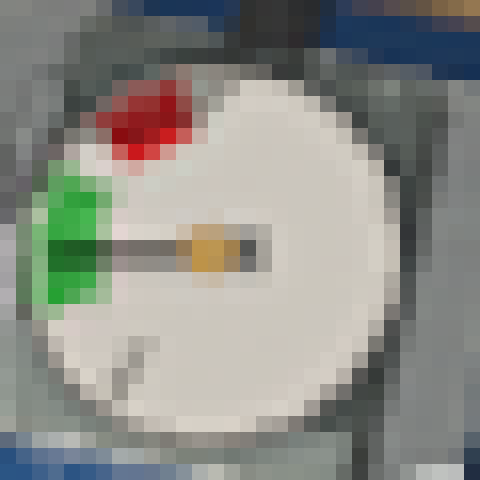

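The needle is at about 0.92 rad, clearly in the green. Now I'll back off along +y and rise.

Call:
carry_out(motion=[[0.04,0.2,0,0,0,0,0],[0.15,0.8,0,0,0,0,0],[0.4,2,0,0,0,0,0],[0.6,3,0,0,0,0,0],[0.6,3,0,0,0,0,0]])

```text
t: 14.65
eef_pos: [0.5328, 0.2382, 0.0348]
tcp_rot: [0.0, 0.769, 0.639, 0.0]
ft_force: [-0.1, -0.4, 0.1]
opening: -0.0001
```

Call:
carry_out(motion=[[0,0,2,0,0,0,0],[0,0,5,0,0,0,0],[0,0,9,0,0,0,0],[0,0,12,0,0,0,0],[0,0,12,0,0,0,0]])

```text
t: 15.15
eef_pos: [0.5342, 0.2374, 0.1594]
tcp_rot: [0.001, 0.769, 0.639, 0.003]
ft_force: [0.3, -0.6, -0.5]
opening: -0.0003
```

```bash
python3 look.py 13; python3 hole.py 13; python3 -c "
import cv2,numpy as np
cv2.imwrite('pics/m13.png',np.hstack([cv2.resize(cv2.imread('pics/d13.png'),(380,380)),cv2.resize(cv2.imread('pics/s13.png')[110:210,240:340],(400,380),interpolation=3)]))"
```

```text
15.15 tcp (0.0012, 0.0809) 0.1594 F [ 0.3 -0.6 -0.5]
(400, 1167, 3)
13 79 216.9 218.7 (0.0376, -0.0119)
13 11 221.6 235.1 (0.0013, -0.0317)
```

View pics/m13.png

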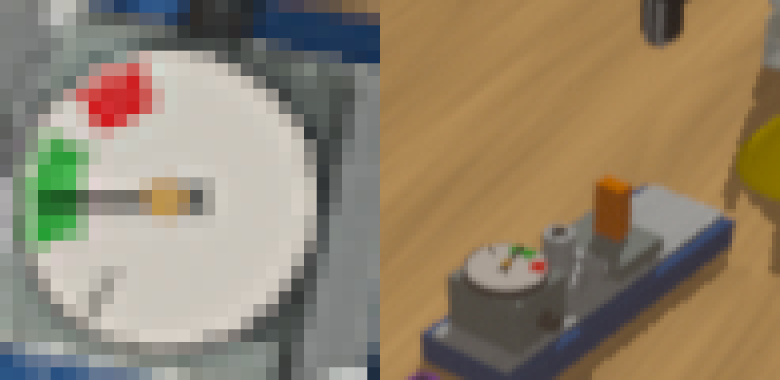

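View pics/t13.png

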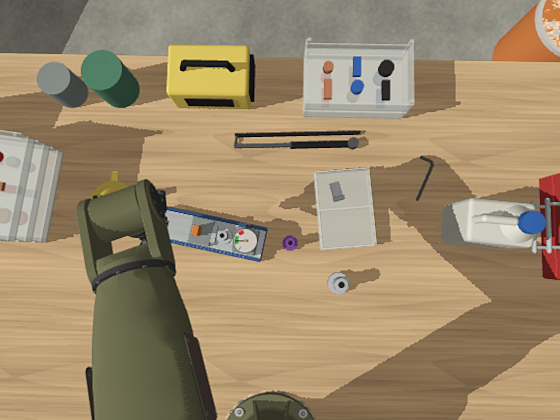

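The needle still stands in the green with the hand 70 mm or more above the caliper. The bushing is upright, and the clip, hex key, wiper and jug are where they were.

```bash
python3 -c "
from plant import bot
print(bot.get_obs()['qd'].round(3));print(bot.hand_in())"
```

```text
[-0.     0.026  0.025  0.001 -0.008 -0.002]
the job is handed in; nothing more can be done
None
```

The bushing stands flange down on the caliper bed, the jaw is shut on it with the needle in the green, and the job is handed in. No verdict was reported.

I took the smaller grey bushing from the tray, set it down between the jaws, let go, and pushed the orange grip slowly from behind with the fingers shut. The last moves ended at about 15 s of the 58 s.

**Last checks, hand clear:**
- **Needle:** about 0.9 rad (green band 0.6 to 1.5), read from the top picture. It did not shift when I backed off, and it was never seen near the red.
- **Bushing:** it looked upright, about 1 mm off the caliper's middle line.
- **Wrist force:** about zero.
- **Other things:** the clip, hex key, wiper and jug looked unmoved. The arm hid most of the funnel in the last top picture; I never worked near enough to touch it.

**What disagreed:**
- **TCP:** the real fingertips sit about 35 mm above the reported TCP, judging by the wrist and scene depth. My first grasp therefore closed on air just above the bushing; I corrected for the offset and the second grasp held.
- **Contact point:** the needle started moving about 3 mm earlier in the push than my estimate of the anvil's place had suggested. I was moving in small steps, so it stopped at about 0.8 rad before the final nudge.

**Not measured:** I had no direct reading of the jaw's force on the bushing. By the spring figures given, that needle angle means roughly 5 N.

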